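Return the sugar shaker to the revolving caddy and hold it at the pointer

TASK

Set the domed steel shaker down upright, without dropping it, into the empty round cup of the revolving caddy and let go of it. Only then turn the caddy by the bar handle at its middle until the shaker stands squarely at the fixed pointer on the caddy's foot, and finish there still gripping the bar, holding the caddy still. Leave the other things on the worktop where they are.

Things in the scene. Friction and masses are not known exactly. Their poses are not given: they have to be found in the camera images.
- shaker: Loose round steel sugar shaker, 48 mm diameter, 90 mm tall, straight-sided up to 72 mm, then a domed top with small holes; weighted base; 0.13 to 0.25 kg. Stands upright on the worktop (height 0). Origin: centre of its underside; z up along its axis.
- foot: Foot of the revolving caddy, fixed to the worktop: dark disc, 170 mm diameter, 10 mm high, with a flat arm along its own -x ending in the upright pointer. Origin on the caddy's turning axis at worktop height, z up. Its -x direction is the caddy's front, roughly towards the robot but yawed up to half a radian.
- platter (a point): On the turning axis at the top of the wooden round platter (264 mm diameter), 22 mm above the worktop; turns with it. Round cup on its -x side, fixed white pot (66 mm wide, top 94 mm above worktop) on +x, fixed square canister (52 mm wide, top 86 mm) on +y, empty square tray (50 mm wide, too small for the shaker) on -y, all 95 mm from the axis. An 18 mm post at the middle carries the bar.
- pointer (a point): Top of the fixed upright pointer (tooth 10 x 8 mm, 34 mm high above the worktop), 150 mm from the turning axis, just outside the platter's edge. It does not turn.
- well (a point): Centre of the inner floor of the empty round cup on the platter, 95 mm from the turning axis, 24 mm above the worktop; the cup is 54 to 56 mm wide inside up to 16 mm above its floor, then flares to 68 mm inside (75 mm outside) at its rim, which is 28 mm above this floor. It turns with the platter.
- carousel (a joint): Turning angle of the platter about the vertical axis at the foot's origin (rad), positive anticlockwise from above. At 0, and at every full turn (6.283), the round cup is at the pointer. Starts between 1.1 and 5.18; may be turned either way (free from -6.5 to 12.8). Slight friction (about 0.08 N m) makes it stay where it is left.
- bar (a point): Centre of the black bar handle fixed on top of the caddy's post, 62 mm long, 14 mm thick, 26 mm high. It lies on the turning axis, 147 mm above the worktop (top at 160 mm). The bar runs along this frame's x, which lies on the line from the round cup through the axis; it turns with the platter, and its -x end points to the round cup.
- pot: Bystander: loose squat white round pot with knob, 76 mm diameter, 72 mm tall. Origin: centre of underside.
- canister: Bystander: loose square steel canister with white lid, 58 mm wide, 70 mm tall. Origin: centre of underside.
- cake_ring: Bystander: open steel ring, 90 mm diameter, 45 mm tall. Origin: centre of underside.
- palette_knife: Bystander: spatula lying flat on the worktop.
- rolling_pin: Bystander: wooden rolling pin, 48 mm thick, 400 mm long with its handles, lying along its x.
Not all that is in view belongs to the job. What is shaped like the shaker but red or yellow is not meant.

How it is judged:
By the outcome, as a careful person would: the job done as asked, in the order asked, and still so for the second after the job is handed in, while the arm keeps its last pose, push and grip.
It also fails if it takes over 72 s, if anything falls off the work surface, if the arm or the gripper's body presses on something with over 40 N, if the wrist force passes 120 N, or if a joint passes its speed limit or range.

ROBOT

A 6-joint arm with a two-finger parallel gripper is mounted at the origin on the work surface. World frame = base frame: x ahead of the robot, y to its left, z up, the work surface at z = 0. Lengths are in m, angles in degrees, forces in N, time in s.
With the tool pointing down it reaches from about 0.3 to 0.75 m from the base axis. Payload 8.5 kg.
Tool frame: the origin (TCP) lies midway between the tips of the shut fingers; the grasp point (between the pads) lies 19 mm behind it (env.grip_depth is the distance from the TCP to the grasp point, in m); x points along the fingers, y is the direction in which the jaws open and shut, and the axes are right-handed (so a half turn about x gives the same grasp; the last joint's range is limited). The gripper opens to 85 mm and grips with 20 to 120 N. Pads are 22 mm wide; open, the fingers measure 114 mm over their backs; the gripper's body (76 mm by 85 mm) begins 54 mm behind the grasp point. The pads swing forward as they close: fully open they stand 13 mm farther back than shut.
Start: joints at [-12.336, 21.807, 74.336, -0, 83.858, -12.336], TCP at [0.55, 0, 0.231] pointing down, gripper open.
Joint ranges: [-178.18, 178.18], [-50.72, 133.34], [12.68, 142.11], [-81.47, 261.47], [9.98, 163.14], [-165.26, 165.26]. Speed limits (degrees/s): [136.94, 136.94, 180, 180, 180, 180].

INTERFACE

Orientations are given as a 3x3 rotation matrix whose columns are the frame's x, y, z axes.
In Python, from rig import env gives the robot as it stands.
- The arm moves only by the tool play_rows, never from a script. Its arguments are lists of equal length, an entry for each row: "travel": the shift along the world's x, y, z in cm, a list of three; "rotation": the turn, a rotation vector about the world's x, y, z in rad, a list of three; "claw": the finger opening in cm, from 0 to 8.54. A call has 1 to 12 rows; each row shifts and turns the pose as measured when the row begins; what a row does not reach is not made up. A row lasts 1/12 s, in which the tool goes at most 41.7 mm and 7.16 degrees, less where a joint would pass 70% of its speed; a pose out of reach is approached as far as the arm can. A call is refused whole if a number of a shift passes 4.17 or a number of a turn 0.125, either way. A call with a gripper value outside its range is refused whole. The fingers move at their own pace and stop on an object; "squeeze" is the grip in N (left out, the last holds). Time passes only in rows, so rows that do not move let the fingers close. It gives the time, the measured TCP pose, the force and the opening at its end, in the units of the state.
- env.observe(): the state, without advancing time (a new reading comes with each control period).
- env.get_image(name): name is "scene" or "side" or "wrist"; returns the picture (384x512x3 uint8, red, green, blue); there is no depth.
- env.camera_info(name): a dict with "vertical_fov" (degrees; the focal length in pixels is half the picture's height over the tangent of half this angle, whatever the lens; pixels are square), "cx", "cy" (the principal point, pixels), "eye" and "rotation" of the camera in the world. Camera axes: x right, y down, z forward; pixel columns grow to the right and rows downward; lengths in m; the calibration is good to about 2 mm. A picture is of the moment at which its call begins: read the wrist's pose just before it. camera_info takes no time and is no camera call; for the wrist camera it gives the pose at the moment of the call.
- env.close_job(): hands the job in, once; it reports no verdict.
The state is a dict: "time_s": time; "q": joint angles; "qvel": joint speeds; "joint_efforts": joint torques, N m; "position": TCP position; "tool_rot": TCP orientation; "ft_force": force on the tool from outside, world axes, zero at the start; "wrist_torque": the same for the moment, N m; "grip_width": finger opening in m.
Only numpy, scipy, OpenCV 4.12 (cv2) and the standard library are available. Lean on these libraries where they do the work, as an engineer would, in place of code of your own. Each camera call takes 0.05 s, during which the arm holds its last target.

## Working session

There is one attempt and no reset: what is moved stays moved. The work goes in short steps, Python scripts to look and compute and a tool call to move; the robot and the scene stay as the last step left them, time stands still between calls to the robot, and variables do not carry over. Pictures are saved under pics/ and viewed, and the job is handed in when it is done.

Besides the shell and the picture viewer there is one more tool, called after ">>>" in YAML: its name, and indented under it one key for each argument. play_rows: Moves the arm, as the interface text tells. Its arguments: {"type":"object","properties":{"travel":{"type":"array","items":{"type":"array","items":{"type":"number"}}},"rotation":{"type":"array","items":{"type":"array","items":{"type":"number"}}},"claw":{"type":"array","items":{"type":"number"}},"squeeze":{"type":"number"}},"required":["travel","rotation","claw"]}

```bash
ls; mkdir -p pics
python3 - <<'E'
from rig import env
import cv2
s=env.observe();print(s)
for n in ["scene","side","wrist"]:
    print(n,env.camera_info(n))
    cv2.imwrite(f"pics/{n}0.png",env.get_image(n)[:,:,::-1])
E
```

```text
pics
{'time_s': 0.0, 'q': array([-1.23367414e+01,  2.18404436e+01,  7.43834203e+01, -1.14553989e-04,
        8.38599308e+01, -1.23352482e+01]), 'qvel': array([ 0.09929835,  0.07891985, -0.11169254,  0.01553063, -0.01063109,
        0.05678329]), 'joint_efforts': array([-1.00240642e-03, -4.48466885e+01, -2.31285810e+01, -2.87182611e-04,
        4.73836102e-03,  1.77242771e-05]), 'position': array([5.49707318e-01, 5.19365250e-05, 2.30724761e-01]), 'tool_rot': array([[-1.42914750e-03,  9.99998978e-01, -2.60671003e-05],
       [ 3.10529840e-04, -2.56233322e-05, -9.99999951e-01],
       [-9.99998931e-01, -1.42915553e-03, -3.10492903e-04]]), 'ft_force': array([0.28158734, 0.08929314, 0.06420339]), 'wrist_torque': array([-0.01083977,  0.0457989 , -0.0115978 ]), 'grip_width': 0.08585094555195988}
scene {'vertical_fov': 54.33353991520266, 'cx': 262.74246063700787, 'cy': 192.6556822411089, 'eye': array([1.45891534, 0.23193416, 0.85746844]), 'rotation': array([[-0.22933831,  0.59686513, -0.76886667],
       [ 0.97333817,  0.13730948, -0.183736  ],
       [-0.00409293, -0.79050498, -0.61244194]])}
side {'vertical_fov': 55.582068210460584, 'cx': 259.47387918871095, 'cy': 192.2903143455982, 'eye': array([ 0.28027474, -0.75273327,  0.93841184]), 'rotation': array([[ 0.94077044, -0.25120166,  0.22770309],
       [-0.33874313, -0.66811171,  0.66248006],
       [-0.01428499, -0.70037452, -0.71363259]])}
wrist {'vertical_fov': 68.13947283554843, 'cx': 256.5780308862317, 'cy': 193.27512365191856, 'eye': array([0.55012675, 0.08295122, 0.37332009]), 'rotation': array([[ 9.99998671e-01, -2.24003079e-05, -1.63009238e-03],
       [-5.47837534e-04, -9.46374119e-01, -3.23072325e-01],
       [-1.53544032e-03,  3.23072788e-01, -9.46372874e-01]])}
```

View pics/scene0.png

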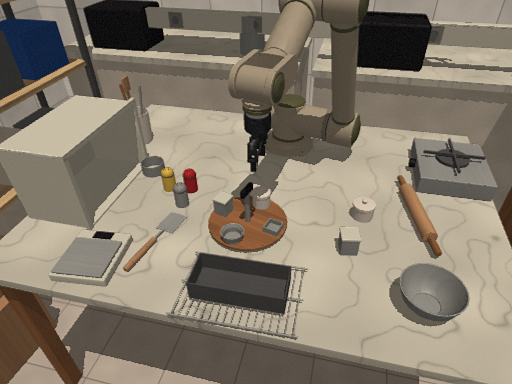

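View pics/side0.png

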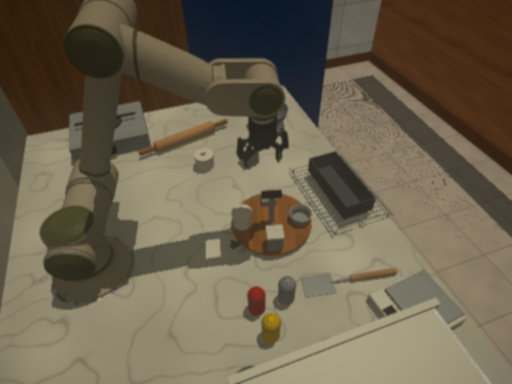

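View pics/wrist0.png

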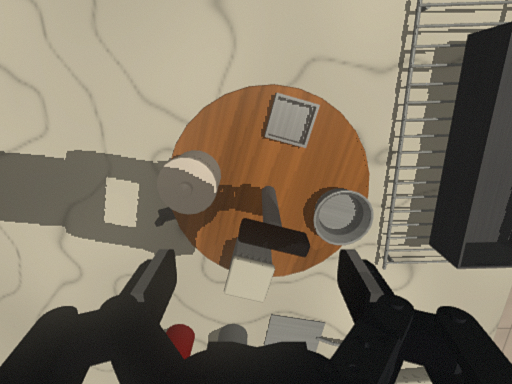

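```bash
cat > h.py <<'E'
import numpy as np,cv2
from rig import env
def cam(n):
    c=env.camera_info(n); c['f']=192/np.tan(np.radians(c['vertical_fov']/2)); return c
def ray(c,u,v):
    d=c['rotation']@np.array([(u-c['cx'])/c['f'],(v-c['cy'])/c['f'],1]); return c['eye'],d
def plane(c,u,v,z):
    e,d=ray(c,u,v); return e+d*(z-e[2])/d[2]
def tri(*rs):
    A=np.zeros((3,3));b=np.zeros(3)
    for e,d in rs:
        d=d/np.linalg.norm(d);P=np.eye(3)-np.outer(d,d);A+=P;b+=P@e
    p=np.linalg.solve(A,b); return p,[np.linalg.norm(np.cross(p-e,d/np.linalg.norm(d))) for e,d in rs]
def proj(c,p):
    q=c['rotation'].T@(np.array(p)-c['eye']); return c['cx']+c['f']*q[0]/q[2],c['cy']+c['f']*q[1]/q[2]
E
python3 - <<'E'
from h import *
for n,(x0,x1,y0,y1) in dict(scene=(150,310,140,260),side=(190,350,170,350)).items():
    im=cv2.imread(f"pics/{n}0.png")[y0:y1,x0:x1]
    k=4 if n=='scene' else 3.3
    cv2.imwrite(f"pics/{n}0z.png",cv2.resize(im,None,fx=k,fy=k,interpolation=cv2.INTER_CUBIC))
# platter
for n in ['scene','side','wrist']:
    im=cv2.imread(f"pics/{n}0.png");h=cv2.cvtColor(im,cv2.COLOR_BGR2HSV)
    m=cv2.inRange(h,(3,120,60),(18,255,255))
    k,l,st,ce=cv2.connectedComponentsWithStats(m)
    i=1+np.argmax(st[1:,4]); 
    cs,_=cv2.findContours((l==i).astype(np.uint8),cv2.RETR_EXTERNAL,cv2.CHAIN_APPROX_NONE)
    hull=cv2.convexHull(max(cs,key=len))[:,0]
    c=cam(n);P=np.array([plane(c,u+.0,v+.0,.022)[:2] for u,v in hull])
    # robust circle fit r=.132
    from scipy.optimize import least_squares
    r=least_squares(lambda q:np.hypot(*(P-q[:2]).T)-.132,P.mean(0),loss='soft_l1',f_scale=.001)
    print(n,st[i],r.x,np.round(r.fun*1000,1)[:40])
E
```

```text
scene [   0  286   82   98 4506] [ 1.07736057 -0.41756838] [  98.6   84.1   21.     1.1 -103.7   31.5   37.5   41.6   47.1   48.1
   -1.3  100.8]
side [  370     0   142   159 14611] [1.73505155 0.75942378] [1136.5  718.9  668.4  588.7  129.2  625.3  783. ]
wrist [  172    85   197   191 19466] [ 0.56559183 -0.03567316] [-0.6 -0.5 -0.7 -1.  -0.9 -1.6 -1.9 -2.1 -1.8 -2.2 -2.3 -2.4 -2.9 -2.8
 -3.  -2.8 -4.1 -3.8 -3.7 -3.4 -3.2 -5.2 -4.6 -4.  -3.1 -2.5 -2.4 -2.6
 -1.5 -2.  -1.6 -1.7 -1.5 -1.6 -1.7 -1.  -0.7 -0.3 -0.6 -0.6]
```

View pics/scene0z.png

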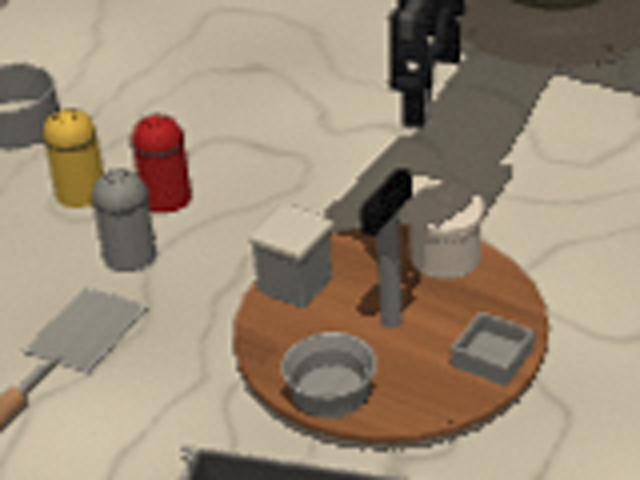

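View pics/side0z.png

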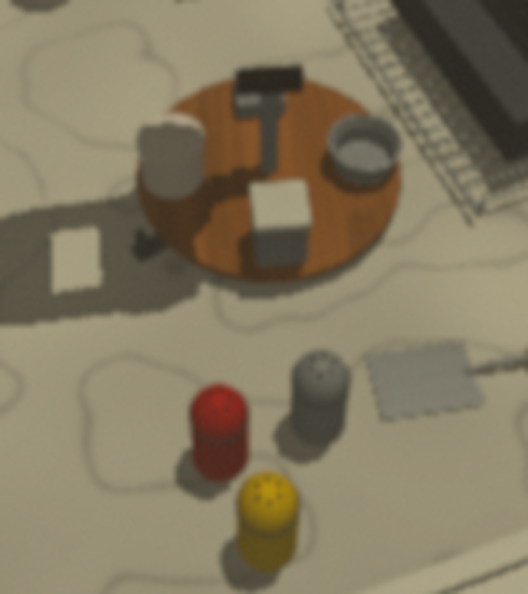

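Run:
```python
from h import *
im=cv2.imread("pics/wrist0.png")
cv2.imwrite("pics/wz1.png",cv2.resize(im[120:280,140:270],None,fx=4.5,fy=3.7*4.5/4.5,interpolation=cv2.INTER_CUBIC) if 0 else cv2.resize(im[140:280,140:300],None,fx=4,fy=4,interpolation=cv2.INTER_CUBIC))
cv2.imwrite("pics/wz2.png",cv2.resize(im[140:280,290:400],None,fx=4,fy=4,interpolation=cv2.INTER_CUBIC))
# circle fit on wrist platter contour (mask + soft) 
h=cv2.cvtColor(im,cv2.COLOR_BGR2HSV);m=cv2.inRange(h,(3,100,40),(20,255,255))
cs,_=cv2.findContours(m,cv2.RETR_EXTERNAL,cv2.CHAIN_APPROX_NONE)
C=max(cs,key=cv2.contourArea)[:,0];c=cam('wrist')
P=np.array([plane(c,u+.5,v+.5,.022)[:2] for u,v in C])
from scipy.optimize import least_squares
r=least_squares(lambda q:np.hypot(*(P-q[:2]).T)-.132,[.5656,-.0357],loss='cauchy',f_scale=.0007)
print(r.x,np.percentile(abs(r.fun),[25,50,75]))
# shakers in scene/side by gray mask, red, yellow
rays={}
for n,(x0,x1,y0,y1) in dict(scene=(170,192,179,210),side=(277,298,275,306)).items():
    im=cv2.imread(f"pics/{n}0.png");c=cam(n)
    h=cv2.cvtColor(im,cv2.COLOR_BGR2HSV)
    print(n); print(h[(y0+y1)//2,x0-4:x1+4].tolist())
```

```text
[ 0.5647377  -0.03724394] [0.0013949  0.01255632 0.05453631]
scene
[[20, 45, 176], [19, 48, 177], [20, 46, 178], [18, 44, 179], [18, 47, 178], [19, 46, 177], [19, 43, 176], [18, 45, 153], [21, 33, 100], [21, 22, 83], [20, 25, 91], [19, 22, 92], [19, 22, 92], [19, 25, 81], [23, 25, 91], [23, 24, 95], [19, 22, 93], [19, 22, 93], [17, 24, 94], [19, 32, 89], [17, 22, 82], [27, 27, 93], [19, 44, 181], [21, 46, 192], [20, 47, 190], [19, 46, 192], [20, 46, 194], [19, 45, 194], [20, 44, 192], [20, 44, 192]]
side
[[23, 60, 149], [23, 59, 148], [24, 59, 148], [24, 59, 147], [22, 58, 136], [23, 56, 100], [24, 50, 71], [23, 47, 65], [25, 46, 66], [23, 44, 69], [23, 43, 71], [25, 43, 72], [23, 44, 75], [25, 40, 76], [23, 43, 77], [23, 43, 77], [25, 43, 78], [23, 44, 76], [23, 44, 75], [23, 45, 73], [23, 43, 71], [24, 51, 80], [24, 55, 112], [23, 60, 141], [23, 59, 151], [23, 59, 151], [24, 58, 150], [23, 59, 150], [24, 59, 150]]
```

View pics/wz1.png

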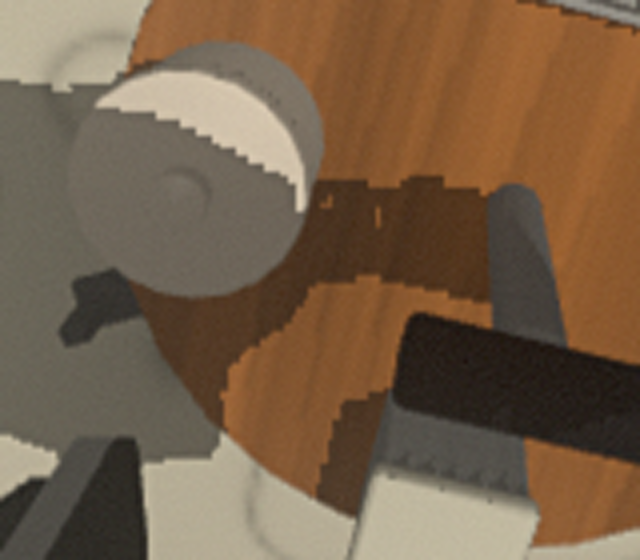

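View pics/wz2.png

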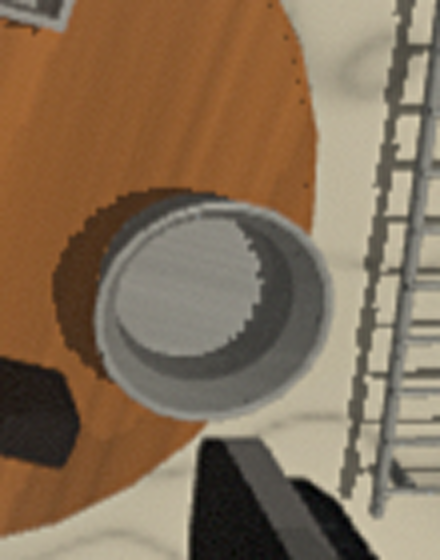

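Run:
```python
from h import *
c=cam('wrist')
ax=np.array([.5652,-.0366])
rim=plane(c,343.5,217.5,.052)[:2]; pt=plane(c,159,222.5,.034)[:2]
for n,p in (('cup',rim),('ptr',pt)):
    d=p-ax; print(n,p,np.hypot(*d),np.degrees(np.arctan2(d[1],d[0])))
# bar top outline corners (zoom px wz1/wrist)
h=cv2.cvtColor(cv2.imread('pics/wrist0.png'),cv2.COLOR_BGR2HSV)
# shaker planes
def mid(n,row,x0,x1,th):
    v=cv2.cvtColor(cv2.imread(f"pics/{n}0.png"),cv2.COLOR_BGR2HSV)[row,x0:x1,2].astype(float)
    i=np.where(v<th)[0]; 
    return x0+(i[0]+i[-1]+1)/2, x1-x0, len(i)
for rs,rd in ((192,288),(196,292),(200,296)):
    a=mid('scene',rs,164,200,135);b=mid('side',rd,270,306,112)
    print(a,b)
    ca,cb=cam('scene'),cam('side')
    e1,d1=ray(ca,a[0],rs+.5);e2,d2=ray(cb,b[0],rd+.5)
    M=np.array([d1[:2],-d2[:2]]).T
    # use image-vertical plane: project with vertical; camera has small roll -> plane through ray & z axis
    t=np.linalg.solve(M,(e2-e1)[:2]);print('xy',(e1+d1*t[0]),(e2+d2*t[1]))
cs=cam('scene');cd=cam('side')
for n,u,v in(('red',150+162/4,140+190/4),('yel',150+75/4,140+185/4),('ring',153,167)): print(n,plane(cs,u,v,.02))
for n,u,v in(('red',190+218/3.3,170+455/3.3),('yel',190+267/3.3,170+545/3.3),('shk',190+319/3.3,170+420/3.3)): print(n,plane(cd,u,v,.02))
```

```text
cup [ 0.65668873 -0.05832483] 0.09403273452994233 -13.357997031912063
ptr [ 0.4217852  -0.07337397] 0.14805447739481653 -165.61825236542634
(np.float64(184.0), 36, 20) (np.float64(287.0), 36, 18)
xy [ 0.522484   -0.2729537   0.06340824] [ 0.522484   -0.2729537   0.00094429]
(np.float64(181.0), 36, 14) (np.float64(286.5), 36, 17)
xy [ 0.51174716 -0.29305594  0.0338491 ] [ 0.51174716 -0.29305594  0.01884301]
(np.float64(182.0), 36, 14) (np.float64(285.5), 36, 19)
xy [ 0.50955018 -0.29310197  0.0138357 ] [ 0.50955018 -0.29310197 -0.00210152]
red [ 0.4373675  -0.28883947  0.02      ]
yel [ 0.44833042 -0.37125123  0.02      ]
ring [ 0.342569   -0.48770885  0.02      ]
red [ 0.41688478 -0.30745689  0.02      ]
yel [ 0.42770928 -0.39061674  0.02      ]
shk [ 0.50627334 -0.30716006  0.02      ]
```

>>> play_rows:
  travel:
    - [-0.33, -2.45, 0]
    - [-0.33, -2.45, 0]
    - [-0.33, -2.45, 0]
    - [-0.33, -2.45, 0]
    - [-0.33, -2.45, 0]
    - [-0.33, -2.45, 0]
    - [-0.33, -2.45, 0]
    - [-0.33, -2.45, 0]
    - [-0.33, -2.45, 0]
    - [-0.33, -2.45, 0]
    - [-0.33, -2.45, 0]
    - [-0.33, -2.45, 0]
  rotation:
    - [0, 0, -0.125]
    - [0, 0, -0.125]
    - [0, 0, -0.125]
    - [0, 0, -0.125]
    - [0, 0, -0.125]
    - [0, 0, -0.125]
    - [0, 0, -0.125]
    - [0, 0, -0.125]
    - [0, 0, -0.125]
    - [0, 0, -0.125]
    - [0, 0, -0.125]
    - [0, 0, -0.125]
  claw: [8.5, 8.5, 8.5, 8.5, 8.5, 8.5, 8.5, 8.5, 8.5, 8.5, 8.5, 8.5]

```text
time_s: 1.15
position: [0.506, -0.3017, 0.2279]
tool_rot: [[-0.001, 0.068, -0.998], [0.007, -0.998, -0.068], [-1.0, -0.007, 0.001]]
ft_force: [-0.6, -0.6, -0.1]
grip_width: 0.0852
```

>>> play_rows:
  travel:
    - [0, 0, 0]
  rotation:
    - [0, 0, -0.07]
  claw: [8.5]

```text
time_s: 1.23
position: [0.505, -0.3056, 0.2271]
tool_rot: [[-0.001, -0.011, -1.0], [0.007, -1.0, 0.011], [-1.0, -0.007, 0.001]]
ft_force: [-0.2, 0.8, 0.2]
grip_width: 0.0848
```

Run:
```python
from h import *
s=env.observe();print(s['position'],s['tool_rot'].round(3).tolist(),s['q'].round(1))
c=cam('wrist');print(c['eye'],proj(c,s['position']),proj(c,[.51,-.294,.07]))
im=env.get_image('wrist');cv2.imwrite("pics/w1.png",im[:,:,::-1])
np.save('c1.npy',c,allow_pickle=True)
```

```text
[ 0.50500807 -0.30558476  0.22708781] [[-0.001, -0.011, -1.0], [0.007, -1.0, 0.011], [-1.0, -0.007, 0.001]] [-42.8  26.2  67.9   0.2  86.3  47.9]
[ 0.5888135  -0.30800654  0.36950134] (np.float64(255.88660200211402), np.float64(251.07040448755367)) (np.float64(246.554956241612), np.float64(172.39425056556095))
```

View pics/w1.png

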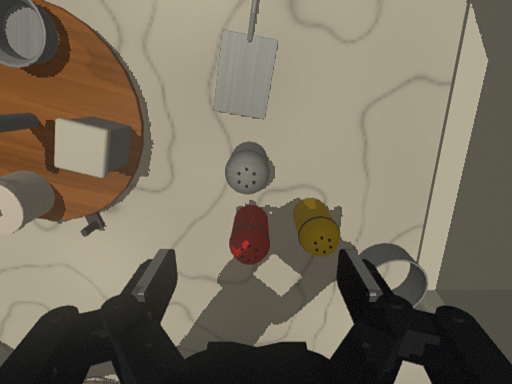

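Run:
```python
from h import *
c=np.load('c1.npy',allow_pickle=True).item()
im=cv2.imread('pics/w1.png')
cv2.imwrite("pics/w1z.png",cv2.resize(im[120:270,60:360],None,fx=2.6,fy=2.6,interpolation=cv2.INTER_CUBIC))
cv2.imwrite("pics/w1zz.png",cv2.resize(im[130:205,215:285],None,fx=8,fy=8,interpolation=cv2.INTER_CUBIC))
print(proj(c,[.51,-.294,.09]),plane(c,246.5,178,.09))
```

```text
(np.float64(245.76074416966196), np.float64(177.3972962808086)) [ 0.50935326 -0.29474047  0.09      ]
```

View pics/w1zz.png

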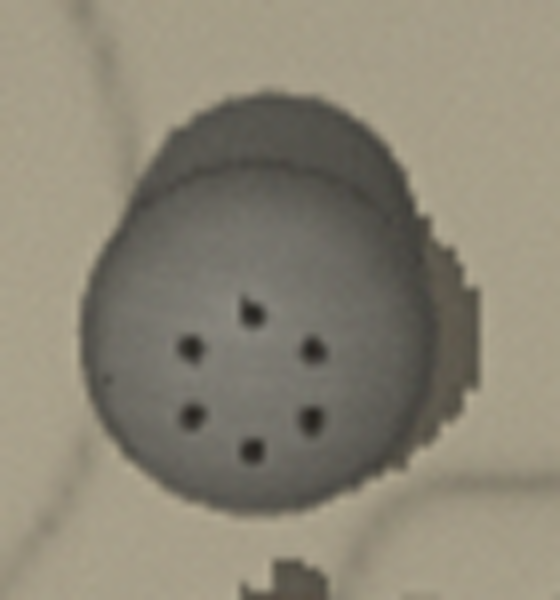

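View pics/w1z.png

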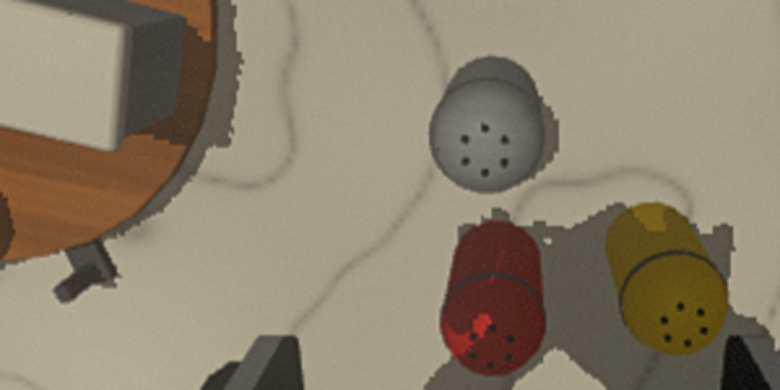

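Run:
```python
from h import *
c=np.load('c1.npy',allow_pickle=True).item()
im=cv2.imread('pics/w1.png')
cv2.imwrite("pics/w1p.png",cv2.resize(im[205:245,70:115],None,fx=12,fy=12,interpolation=cv2.INTER_CUBIC))
for u,v in((83,232.5),(84.2,232.7)):
    p=plane(c,u,v,.034)[:2];d=p-[.5652,-.0366];print(p,np.hypot(*d),np.degrees(np.arctan2(d[1],d[0])))
```

```text
[ 0.42098446 -0.07471277] 0.14916669970327925 -165.19651465613052
[ 0.42067891 -0.07624099] 0.1498591146106497 -164.6614642127742
```

View pics/w1p.png

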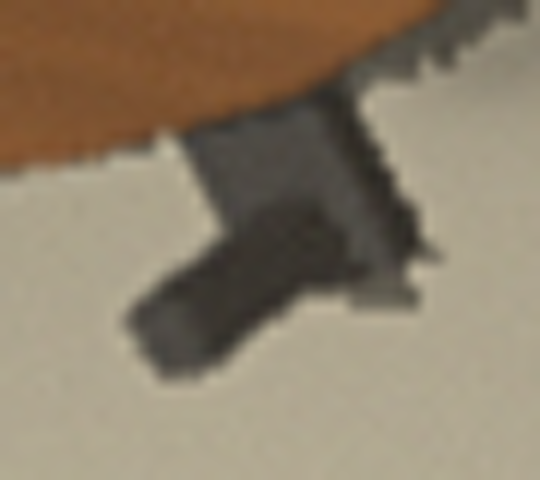

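>>> play_rows:
  travel:
    - [0.07, 0.2, -1.5]
    - [0.07, 0.2, -2]
    - [0.07, 0.2, -2]
    - [0.07, 0.2, -2]
    - [0.07, 0.2, -2]
    - [0.05, 0.1, -2]
    - [0, 0, -1.5]
    - [0, 0, 0]
  rotation:
    - [0, 0, 0.01]
    - [0, 0, 0]
    - [0, 0, 0]
    - [0, 0, 0]
    - [0, 0, 0]
    - [0, 0, 0]
    - [0, 0, 0]
    - [0, 0, 0]
  claw: [8.5, 8.5, 8.5, 8.5, 8.5, 8.5, 8.5, 8.5]

```text
time_s: 1.95
position: [0.5092, -0.2887, 0.0919]
tool_rot: [[-0.001, 0.015, -1.0], [0.008, -1.0, -0.015], [-1.0, -0.008, 0.001]]
ft_force: [0.3, 0.3, -0.3]
grip_width: 0.085
```

>>> play_rows:
  travel:
    - [0, -0.2, -1.2]
    - [0, -0.2, -1.3]
    - [0, -0.1, -1.3]
    - [0, 0, -1.0]
    - [0, 0, -0.3]
    - [0, 0, 0]
  rotation:
    - [0, 0, -0.01]
    - [0, 0, 0]
    - [0, 0, 0]
    - [0, 0, 0]
    - [0, 0, 0]
    - [0, 0, 0]
  claw: [8.5, 8.5, 8.5, 8.5, 8.5, 8.5]

```text
time_s: 2.45
position: [0.511, -0.2922, 0.0425]
tool_rot: [[0.002, 0.015, -1.0], [0.007, -1.0, -0.015], [-1.0, -0.007, -0.002]]
ft_force: [0.8, 0.2, 0.0]
grip_width: 0.0853
```

>>> play_rows:
  travel:
    - [-0.2, -0.2, -0.6]
    - [0, 0, 0]
    - [0, 0, 0]
    - [0, 0, 0]
    - [0, 0, 0]
    - [0, 0, 0]
    - [0, 0, 0]
    - [0, 0, 0]
  rotation:
    - [0, 0, 0]
    - [0, 0, 0]
    - [0, 0, 0]
    - [0, 0, 0]
    - [0, 0, 0]
    - [0, 0, 0]
    - [0, 0, 0]
    - [0, 0, 0]
  claw: [8.5, 6.0, 5.0, 4.0, 4.0, 4.0, 4.0, 4.0]
  squeeze: 40

```text
time_s: 3.12
position: [0.5098, -0.2948, 0.0391]
tool_rot: [[0.005, 0.017, -1.0], [0.004, -1.0, -0.017], [-1.0, -0.004, -0.005]]
ft_force: [-0.1, -0.5, -1.2]
grip_width: 0.0473
```

>>> play_rows:
  travel:
    - [0, 0, 0.8]
    - [0, 0, 1.5]
    - [0, 0, 2.0]
    - [0, 0, 2.5]
    - [0, 0, 2.5]
    - [0.5, 0.5, 2.0]
    - [1.5, 1.5, 1.0]
    - [2, 2, 0]
    - [2, 2, 0]
    - [2, 2, 0]
    - [2, 2, 0]
    - [1, 2, 0]
  rotation:
    - [0, 0, 0]
    - [0, 0, 0]
    - [0, 0, 0]
    - [0, 0, 0]
    - [0, 0, 0]
    - [0, 0, -0.03]
    - [0, 0, -0.03]
    - [0, 0, -0.03]
    - [0, 0, -0.03]
    - [0, 0, -0.03]
    - [0, 0, -0.03]
    - [0, 0, -0.03]
  claw: [4, 4, 4, 4, 4, 4, 4, 4, 4, 4, 4, 4]

```text
time_s: 4.12
position: [0.6204, -0.1728, 0.1754]
tool_rot: [[0.009, -0.209, -0.978], [0.002, -0.978, 0.209], [-1.0, -0.004, -0.008]]
ft_force: [-0.4, -0.6, -1.2]
grip_width: 0.047
```

>>> play_rows:
  travel:
    - [0, 0, 0]
    - [0, 0, 0]
  rotation:
    - [0, 0, 0]
    - [0, 0, 0]
  claw: [4, 4]

```text
time_s: 4.28
position: [0.6221, -0.1684, 0.1762]
tool_rot: [[0.01, -0.205, -0.979], [0.003, -0.979, 0.205], [-1.0, -0.004, -0.009]]
ft_force: [0.2, -1.1, -1.5]
grip_width: 0.0473
```

Run:
```python
from h import *
s=env.observe();print(s['position'],s['tool_rot'].round(3).tolist(),s['q'].round(1))
for n in('wrist','scene','side'):
    c=cam(n);np.save(f'c2{n}.npy',c,allow_pickle=True)
    im=env.get_image(n);cv2.imwrite(f"pics/{n}2.png",im[:,:,::-1])
    if n!='wrist':
        r={'scene':(160,320,130,260),'side':(200,360,150,280)}[n]
        cv2.imwrite(f"pics/{n}2z.png",cv2.resize(im[r[2]:r[3],r[0]:r[1],::-1],None,fx=4.5,fy=4.5,interpolation=cv2.INTER_CUBIC))
```

```text
[ 0.62208156 -0.16835675  0.17620824] [[0.01, -0.205, -0.979], [0.003, -0.979, 0.205], [-1.0, -0.004, -0.009]] [-25.8  33.4  63.6   0.4  82.6  76. ]
```

View pics/wrist2.png

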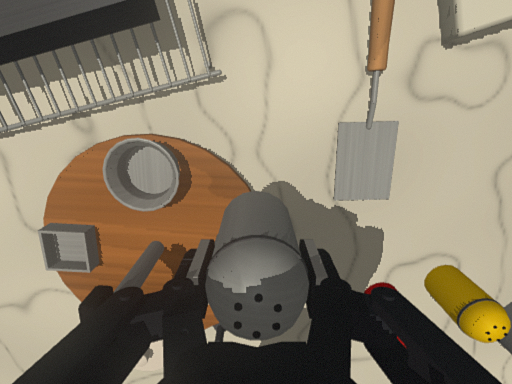

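View pics/scene2z.png

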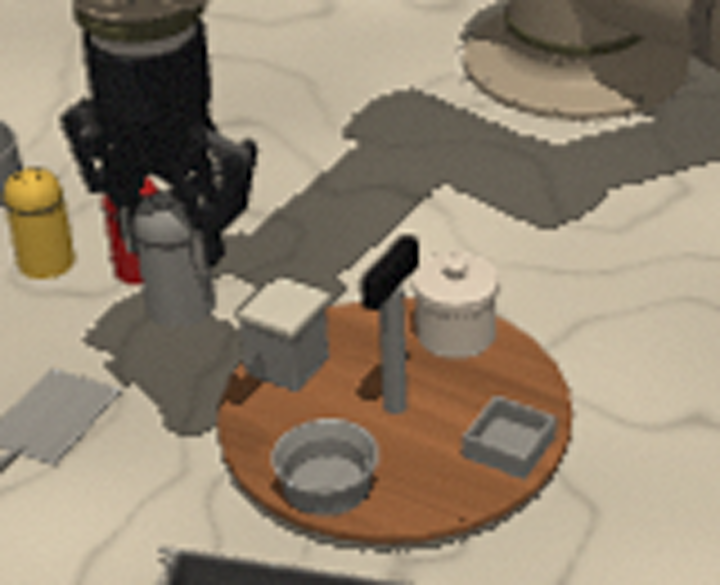

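View pics/side2z.png

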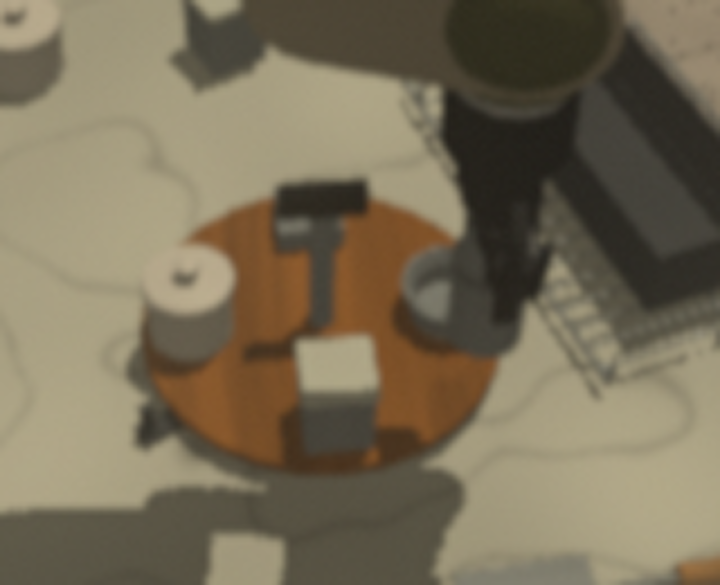

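Run:
```python
from h import *
from scipy.optimize import least_squares
im=cv2.imread('pics/wrist2.png');c=np.load('c2wrist.npy',allow_pickle=True).item()
h=cv2.cvtColor(im,cv2.COLOR_BGR2HSV)
x0,y0=90,120
m=(h[y0:230,x0:200,1]<95).astype(np.uint8)
k,l,st,ce=cv2.connectedComponentsWithStats(m,connectivity=4)
i=l[30,30] or l[55,50];print(st[i])
mm=(l==i).astype(np.uint8)
cs,_=cv2.findContours(mm,cv2.RETR_EXTERNAL,cv2.CHAIN_APPROX_NONE);C=max(cs,key=cv2.contourArea)[:,0]+[x0,y0]
print(cv2.fitEllipse(C))
P=np.array([plane(c,u+.5,v+.5,.052)[:2] for u,v in C])
r=least_squares(lambda q:np.hypot(*(P-q[:2]).T)-q[2],[*P.mean(0),.0375],loss='cauchy',f_scale=.0005)
print(r.x,np.percentile(abs(r.fun),[50,90]))
v=im.copy();cv2.drawContours(v,[C.reshape(-1,1,2)],-1,(0,0,255),1)
u_,v_=proj(c,[*r.x[:2],.052]);cv2.circle(v,(int(u_),int(v_)),1,(255,0,0),-1)
cv2.imwrite('pics/w2z.png',cv2.resize(v[y0:230,x0:200],None,fx=5,fy=5,interpolation=cv2.INTER_NEAREST))
# platter edge fit
m=cv2.inRange(h,(3,100,40),(20,255,255))[:300,:260]
cs,_=cv2.findContours(m,cv2.RETR_EXTERNAL,cv2.CHAIN_APPROX_NONE);C=max(cs,key=cv2.contourArea)[:,0]
P=np.array([plane(c,u+.5,v+.5,.022)[:2] for u,v in C])
q0=[.5652,-.0366];keep=abs(np.hypot(*(P-q0).T)-.132)<.005;P=P[keep]
q=least_squares(lambda q:np.hypot(*(P-q[:2]).T)-.132,q0,loss='cauchy',f_scale=.0007)
print('axis',q.x,len(P),np.percentile(abs(q.fun),[50,90]))
d=r.x[:2]-q.x;print(np.hypot(*d),np.degrees(np.arctan2(d[1],d[0])))
```

```text
[  13   18   77   74 4494]
((141.22579956054688, 173.677978515625), (71.04916381835938, 78.62887573242188), 119.23571014404297)
[ 0.65598295 -0.06040497  0.03663628] [0.00030041 0.00199907]
axis [ 0.56269896 -0.03704633] 286 [0.00040863 0.00135407]
0.09616407778324802 -14.058003475643007
```

View pics/w2z.png

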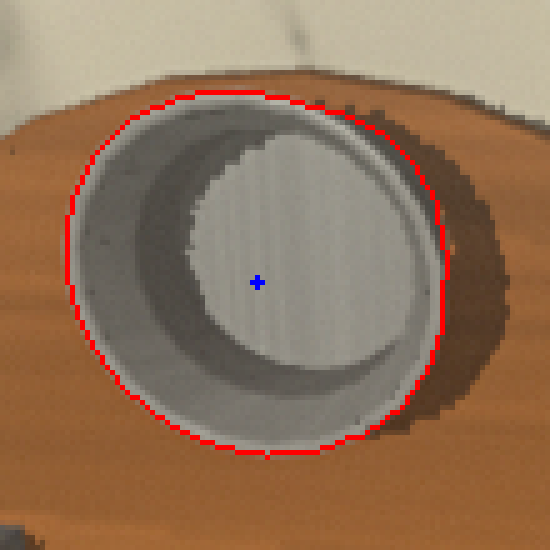

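>>> play_rows:
  travel:
    - [0.5, 0.8, 0]
    - [0.7, 1.6, 0]
    - [0.7, 2, 0]
    - [0.5, 2, -0.5]
    - [0.5, 1.7, -1]
    - [0.3, 1.1, -1]
    - [0.2, 0.6, -1]
    - [0, 0, -1]
    - [0, 0, -0.5]
    - [0, 0, 0]
  rotation:
    - [0, 0, -0.01]
    - [0, 0, -0.01]
    - [0, 0, -0.01]
    - [0, 0, 0]
    - [0, 0, 0]
    - [0, 0, 0]
    - [0, 0, 0]
    - [0, 0, 0]
    - [0, 0, 0]
    - [0, 0, 0]
  claw: [4, 4, 4, 4, 4, 4, 4, 4, 4, 4]

```text
time_s: 5.27
position: [0.655, -0.0735, 0.1233]
tool_rot: [[0.009, -0.251, -0.968], [0.001, -0.968, 0.251], [-1.0, -0.003, -0.009]]
ft_force: [-0.3, 0.1, -1.5]
grip_width: 0.0471
```

>>> play_rows:
  travel:
    - [0, 0.7, 0]
    - [0, 0.7, -0.5]
    - [0, 0.1, -0.5]
    - [0, 0, 0]
    - [0, 0, 0]
  rotation:
    - [0, 0, 0]
    - [0, 0, 0]
    - [0, 0, 0]
    - [0, 0, 0]
    - [0, 0, 0]
  claw: [4, 4, 4, 4, 4]

```text
time_s: 5.68
position: [0.6549, -0.0596, 0.1129]
tool_rot: [[0.01, -0.254, -0.967], [0.001, -0.967, 0.254], [-1.0, -0.003, -0.01]]
ft_force: [0.1, 0.2, -1.9]
grip_width: 0.0472
```

Run:
```python
from h import *
s=env.observe();print(s['position'],s['tool_rot'].round(3).tolist(),s['q'].round(1))
V=[]
for n in('wrist','scene','side'):
    c=cam(n)
    im=np.ascontiguousarray(env.get_image(n)[:,:,::-1]);cv2.imwrite(f"pics/{n}3.png",im)
    u,v=proj(c,[.6562,-.0592,.052]);u,v=int(u),int(v)
    V.append(cv2.resize(im[max(v-50,0):v+50,u-40:u+40],(400,500),interpolation=cv2.INTER_CUBIC)) if n!='wrist' else cv2.imwrite('pics/w3.png',im)
cv2.imwrite('pics/v3.png',np.hstack(V))
```

```text
[ 0.65489549 -0.05962171  0.11293676] [[0.01, -0.254, -0.967], [0.001, -0.967, 0.254], [-1.0, -0.003, -0.01]] [-15.6  37.7  66.2   0.2  75.5  89.1]
```

View pics/v3.png

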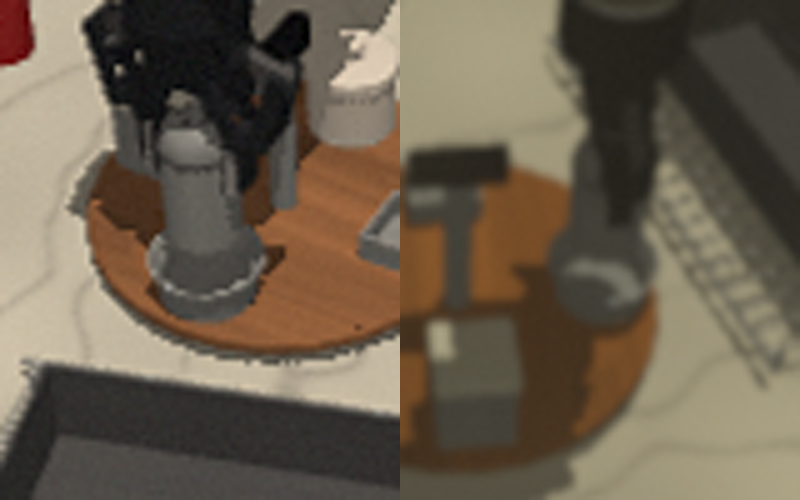

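View pics/w3.png

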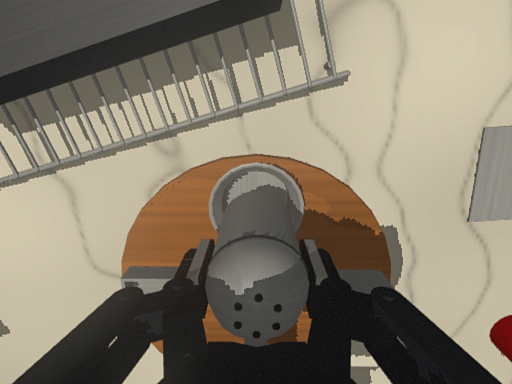

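>>> play_rows:
  travel:
    - [0.1, 0.03, -0.8]
    - [0, 0, -0.8]
    - [0, 0, -0.8]
    - [0, 0, -0.7]
    - [0, 0, -0.5]
    - [0, 0, -0.3]
    - [0, 0, 0]
  rotation:
    - [0, -0.004, 0]
    - [0, 0, 0]
    - [0, 0, 0]
    - [0, 0, 0]
    - [0, 0, 0]
    - [0, 0, 0]
    - [0, 0, 0]
  claw: [4, 4, 4, 4, 4, 4, 4]

```text
time_s: 6.42
position: [0.6556, -0.0599, 0.0693]
tool_rot: [[0.014, -0.255, -0.967], [0.001, -0.967, 0.255], [-1.0, -0.004, -0.013]]
ft_force: [-0.5, 0.0, -1.4]
grip_width: 0.0469
```

>>> play_rows:
  travel:
    - [0, 0, -0.2]
    - [0, 0, -0.2]
    - [0, 0, -0.15]
    - [0, 0, -0.1]
    - [0, 0, 0]
  rotation:
    - [0, 0.01, 0]
    - [0, 0, 0]
    - [0, 0, 0]
    - [0, 0, 0]
    - [0, 0, 0]
  claw: [4, 4, 4, 4, 4]

```text
time_s: 6.83
position: [0.6562, -0.06, 0.0627]
tool_rot: [[0.004, -0.255, -0.967], [0.0, -0.967, 0.255], [-1.0, -0.001, -0.004]]
ft_force: [-0.3, 0.0, -1.1]
grip_width: 0.0471
```

>>> play_rows:
  travel:
    - [0, 0, -0.1]
    - [0, 0, -0.1]
    - [0, 0, 0]
  rotation:
    - [0, 0, 0]
    - [0, 0, 0]
    - [0, 0, 0]
  claw: [4, 4, 4]

```text
time_s: 7.08
position: [0.6566, -0.0601, 0.063]
tool_rot: [[0.006, -0.255, -0.967], [-0.001, -0.967, 0.255], [-1.0, -0.001, -0.006]]
ft_force: [0.3, -0.5, -1.3]
grip_width: 0.047
```

Run:
```python
from h import *
V=[]
for n in('scene','side'):
    c=cam(n)
    im=np.ascontiguousarray(env.get_image(n)[:,:,::-1])
    u,v=proj(c,[.6562,-.0592,.052]);u,v=int(u),int(v)
    V.append(cv2.resize(im[max(v-50,0):v+50,u-40:u+40],(400,500),interpolation=cv2.INTER_CUBIC))
cv2.imwrite('pics/v4.png',np.hstack(V))
```

```text
(no output)
```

View pics/v4.png

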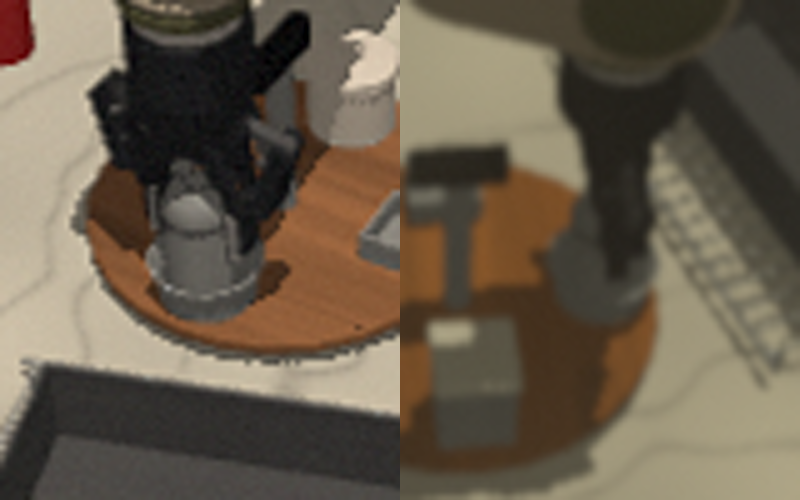

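>>> play_rows:
  travel:
    - [0, 0, -0.25]
    - [0, 0, -0.1]
    - [0, 0, 0]
  rotation:
    - [0, 0, 0]
    - [0, 0, 0]
    - [0, 0, 0]
  claw: [4, 4, 4]

```text
time_s: 7.43
position: [0.6575, -0.0603, 0.0628]
tool_rot: [[0.011, -0.255, -0.967], [-0.002, -0.967, 0.255], [-1.0, -0.001, -0.011]]
ft_force: [-0.2, -0.1, -1.7]
grip_width: 0.0475
```

>>> play_rows:
  travel:
    - [-0.07, 0, 0]
    - [0, 0, 0]
    - [0, 0, 0]
    - [0, 0, 0]
    - [0, 0, 0]
    - [0, 0, 0]
  rotation:
    - [0, 0.007, 0]
    - [0, 0, 0]
    - [0, 0, 0]
    - [0, 0, 0]
    - [0, 0, 0]
    - [0, 0, 0]
  claw: [4, 4, 5.2, 6.0, 7.2, 7.2]

```text
time_s: 7.93
position: [0.6569, -0.0604, 0.0619]
tool_rot: [[0.003, -0.255, -0.967], [-0.002, -0.967, 0.255], [-1.0, 0.001, -0.003]]
ft_force: [-0.4, -0.1, 0.0]
grip_width: 0.0718
```

>>> play_rows:
  travel:
    - [0, 0, 0.8]
    - [0, 0, 1.5]
    - [0, 0, 2]
    - [0, 0, 2.5]
    - [0, 0, 2.5]
    - [0, 0, 2.5]
    - [0, 0, 2]
    - [0, 0, 1]
    - [0, 0, 0]
  rotation:
    - [0, 0, 0]
    - [0, 0, 0]
    - [0, 0, 0]
    - [0, 0, 0]
    - [0, 0, 0]
    - [0, 0, 0]
    - [0, 0, 0]
    - [0, 0, 0]
    - [0, 0, 0]
  claw: [7.2, 7.2, 7.2, 7.2, 7.2, 7.2, 7.2, 7.2, 7.2]

```text
time_s: 8.68
position: [0.6551, -0.0599, 0.2211]
tool_rot: [[0.003, -0.255, -0.967], [-0.002, -0.967, 0.255], [-1.0, 0.001, -0.004]]
ft_force: [-0.6, -0.1, 0.1]
grip_width: 0.0718
```

Run:
```python
from h import *
s=env.observe();print(s['position'],s['q'].round(1))
V=[]
for n in('wrist','scene','side'):
    c=cam(n);np.save(f'c5{n}.npy',c,allow_pickle=True)
    im=np.ascontiguousarray(env.get_image(n)[:,:,::-1]);cv2.imwrite(f"pics/{n}5.png",im)
    u,v=proj(c,[.6,-.05,.052]);u,v=int(u),int(v)
    if n!='wrist': V.append(cv2.resize(im[max(v-60,0):v+60,u-48:u+48],(400,500),interpolation=cv2.INTER_CUBIC))
cv2.imwrite('pics/v5.png',np.hstack(V))
```

```text
[ 0.65512955 -0.05990225  0.22105654] [-15.5  33.3  56.3  -0.1  90.2  89.3]
```

View pics/v5.png

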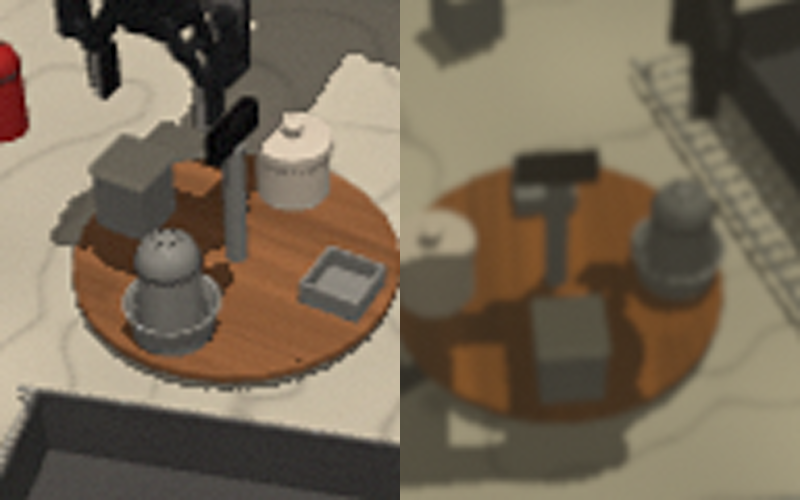

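View pics/wrist5.png

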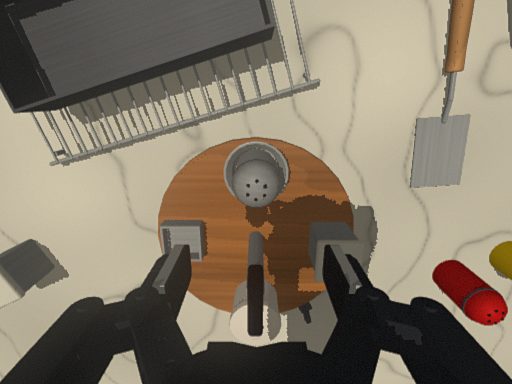

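Run:
```python
from h import *
from scipy.optimize import least_squares
im=cv2.imread('pics/wrist5.png');c=np.load('c5wrist.npy',allow_pickle=True).item()
h=cv2.cvtColor(im,cv2.COLOR_BGR2HSV)
m=cv2.inRange(h,(3,100,30),(20,255,255));m[315:]=0
k,l,st,ce=cv2.connectedComponentsWithStats(m);i=1+np.argmax(st[1:,4])
cs,_=cv2.findContours((l==i).astype(np.uint8),cv2.RETR_EXTERNAL,cv2.CHAIN_APPROX_NONE);C=max(cs,key=cv2.contourArea)[:,0]
P=np.array([plane(c,u+.5,v+.5,.022)[:2] for u,v in C])
q0=[.565,-.037];P=P[abs(np.hypot(*(P-q0).T)-.132)<.006]
q=least_squares(lambda q:np.hypot(*(P-q[:2]).T)-.132,q0,loss='cauchy',f_scale=.0007)
print('axis',q.x,len(P),np.percentile(abs(q.fun),[50,90]))
sh=plane(c,256.5,190,.1115)[:2];d=sh-q.x;print('shaker',sh,np.hypot(*d),np.degrees(np.arctan2(d[1],d[0])))
cv2.imwrite('pics/w5z.png',cv2.resize(im[225:345,210:340],None,fx=5,fy=5,interpolation=cv2.INTER_CUBIC))
cv2.imwrite('pics/w5y.png',cv2.resize(im[130:225,205:310],None,fx=6,fy=6,interpolation=cv2.INTER_CUBIC))
```

```text
axis [ 0.56274274 -0.03650094] 421 [0.00133091 0.00404888]
shaker [ 0.65605621 -0.06051184] 0.0963531332421044 -14.429989769831232
```

View pics/w5z.png

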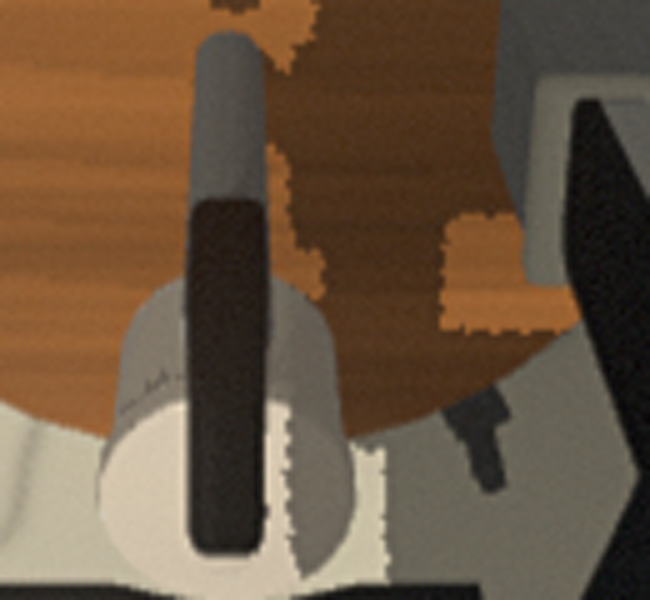

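View pics/w5y.png

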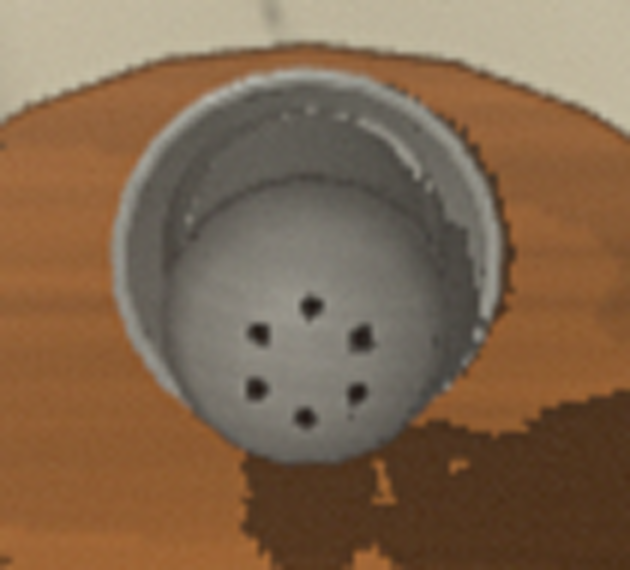

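Run:
```python
from h import *
c=np.load('c5wrist.npy',allow_pickle=True).item()
f=plane(c,255.2,335.6,.16);n=plane(c,255.7,265,.134);d=(n-f)[:2];print(f,n,np.hypot(*d),np.degrees(np.arctan2(d[1],d[0])),(f+n)/2)
p=plane(c,308,322,.034)[:2]
for ax in([.5652,-.0366],[.5635,-.0368]):
    e=p-ax;print(p,np.hypot(*e),np.degrees(np.arctan2(e[1],e[0])))
```

```text
[ 0.53648468 -0.02766945  0.16      ] [ 0.5920617  -0.04282026  0.134     ] 0.05760514219759856 -15.2488193787874 [ 0.56427319 -0.03524486  0.147     ]
[ 0.41807025 -0.07488422] 0.15202909407580956 -165.41466334760844
[ 0.41807025 -0.07488422] 0.15033369749373635 -165.32527367235247
```

>>> play_rows:
  travel:
    - [-0.9, 0.24, 0]
    - [-0.9, 0.24, 0]
    - [-0.9, 0.24, 0]
    - [-0.9, 0.24, 0]
    - [-0.9, 0.24, 0]
    - [-0.9, 0.24, 0]
    - [-0.9, 0.24, 0]
    - [-0.9, 0.24, 0]
    - [-0.9, 0.24, 0]
    - [-0.9, 0.24, 0]
    - [0, 0, 0]
    - [0, 0, 0]
  rotation:
    - [0, 0, 0.12]
    - [0, 0, 0.12]
    - [0, 0, 0.12]
    - [0, 0, 0.12]
    - [0, 0, 0.12]
    - [0, 0, 0.12]
    - [0, 0, 0.12]
    - [0, 0, 0.12]
    - [0, 0, 0.12]
    - [0, 0, 0.12]
    - [0, 0, 0.12]
    - [0, 0, 0.12]
  claw: [6, 6, 6, 6, 6, 6, 6, 6, 6, 6, 6, 6]

```text
time_s: 9.83
position: [0.5533, -0.0333, 0.1985]
tool_rot: [[-0.029, 0.945, -0.327], [-0.015, -0.327, -0.945], [-0.999, -0.023, 0.023]]
ft_force: [-1.2, -0.4, 0.3]
grip_width: 0.0599
```

>>> play_rows:
  travel:
    - [0, 0, 0]
    - [0, 0, 0]
    - [0, 0, 0]
    - [0, 0, 0]
    - [0, 0, 0]
    - [0, 0, 0]
    - [0, 0, 0]
    - [0, 0, 0]
    - [0, 0, 0]
    - [0, 0, 0]
    - [0, 0, 0]
  rotation:
    - [0, 0, 0.12]
    - [0, 0, 0.12]
    - [0, 0, 0.12]
    - [0, 0, 0.12]
    - [0, 0, 0.12]
    - [0, 0, 0.12]
    - [0, 0, 0.12]
    - [0, 0, 0.12]
    - [0, 0, 0.12]
    - [0, 0, 0.12]
    - [0, 0, 0.12]
  claw: [6, 6, 6, 6, 6, 6, 6, 6, 6, 6, 6]

```text
time_s: 10.75
position: [0.5463, -0.0316, 0.183]
tool_rot: [[-0.018, 0.504, 0.863], [-0.042, 0.862, -0.505], [-0.999, -0.045, 0.005]]
ft_force: [-0.1, -0.0, -0.2]
grip_width: 0.0603
```

>>> play_rows:
  travel:
    - [0.6, -0.15, 0.7]
    - [0.6, -0.15, 0.7]
    - [0.5, -0.15, 0.5]
    - [0, 0, 0]
    - [0, 0, 0]
  rotation:
    - [0.014, -0.006, 0.09]
    - [0.014, -0.006, 0.09]
    - [0.014, -0.006, 0.09]
    - [0, 0, 0]
    - [0, 0, 0]
  claw: [6, 6, 6, 6, 6]

```text
time_s: 11.17
position: [0.5605, -0.0351, 0.1956]
tool_rot: [[-0.008, 0.239, 0.971], [0.003, 0.971, -0.239], [-1.0, 0.001, -0.008]]
ft_force: [0.1, -0.4, -0.1]
grip_width: 0.0596
```

Run:
```python
from h import *
s=env.observe();print(s['position'],s['q'].round(1))
for n in('wrist','side'):
    c=cam(n);np.save(f'c6{n}.npy',c,allow_pickle=True)
    im=np.ascontiguousarray(env.get_image(n)[:,:,::-1]);cv2.imwrite(f"pics/{n}6.png",im)
    if n=='wrist':print(c['eye'],proj(c,s['position']),proj(c,[.564,-.0363,.16]))
```

```text
[ 0.56053858 -0.03509684  0.19564065] [-15.7  24.8  75.7   0.   80.  -91.8]
[ 0.48084477 -0.01601788  0.33883241] (np.float64(257.34879111841013), np.float64(250.43598331970972)) (np.float64(256.6743527544313), np.float64(229.03657889511612))
```

View pics/wrist6.png

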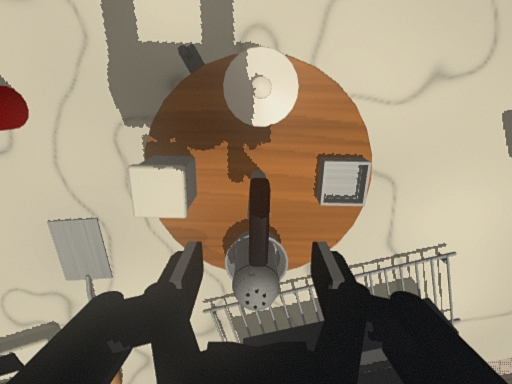

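Run:
```python
from h import *
from scipy.optimize import least_squares
im=cv2.imread('pics/wrist6.png');c=np.load('c6wrist.npy',allow_pickle=True).item()
cv2.imwrite('pics/w6a.png',cv2.resize(im[160:320,210:310],None,fx=3.7,fy=3.7,interpolation=cv2.INTER_CUBIC))
cv2.imwrite('pics/w6b.png',cv2.resize(im[35:80,165:215],None,fx=10,fy=10,interpolation=cv2.INTER_CUBIC))
h=cv2.cvtColor(im,cv2.COLOR_BGR2HSV)
m=cv2.inRange(h,(3,100,30),(20,255,255));m[275:]=0
k,l,st,ce=cv2.connectedComponentsWithStats(m);i=1+np.argmax(st[1:,4])
cs,_=cv2.findContours((l==i).astype(np.uint8),cv2.RETR_EXTERNAL,cv2.CHAIN_APPROX_NONE);C=max(cs,key=cv2.contourArea)[:,0]
P=np.array([plane(c,u+.5,v+.5,.022)[:2] for u,v in C])
q0=[.564,-.0365];P=P[abs(np.hypot(*(P-q0).T)-.132)<.005]
q=least_squares(lambda q:np.hypot(*(P-q[:2]).T)-.132,q0,loss='cauchy',f_scale=.0007)
print('axis',q.x,len(P),np.percentile(abs(q.fun),[50,90]))
```

```text
axis [ 0.56709037 -0.03569365] 402 [0.00111124 0.00455809]
```

View pics/w6a.png

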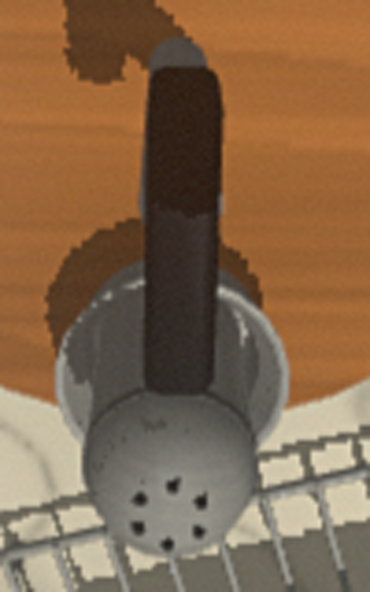

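View pics/w6b.png

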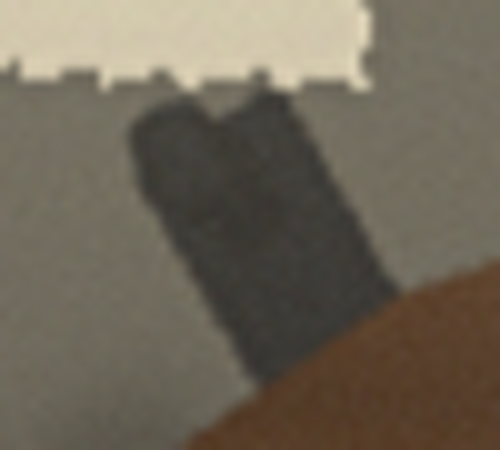

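Run:
```python
from h import *
c=np.load('c6wrist.npy',allow_pickle=True).item()
f=plane(c,258.6,266,.16)[:2];n=plane(c,260,217.6,.16)[:2];d=f-n
print(f,n,np.hypot(*d),np.degrees(np.arctan2(d[1],d[0])),(f+n)/2)
h=plane(c,210+169/3.7,160+515/3.7,.1115)[:2]
p=plane(c,165+16,35+14,.034)[:2]
for ax in([.565,-.0362],[.5670,-.0357],(f+n)/2):
  for k in(h,p):
    e=k-ax;print(k,np.hypot(*e),np.degrees(np.arctan2(e[1],e[0])))
```

```text
[ 0.59298026 -0.04201063] [ 0.55620003 -0.03203503] 0.03810901863729858 -15.174802043069764 [ 0.57459015 -0.03702283]
[ 0.65849657 -0.06054145] 0.09661322559558976 -14.592778813146559
[ 0.41894856 -0.0757763 ] 0.1513185605825031 -164.8383676524787
[ 0.65849657 -0.06054145] 0.09480886307901745 -15.189725154314804
[ 0.41894856 -0.0757763 ] 0.1533797210809717 -164.8534928557673
[ 0.65849657 -0.06054145] 0.08714019677653641 -15.657959605882635
[ 0.41894856 -0.0757763 ] 0.16039368589768305 -166.0181428322744
```

>>> play_rows:
  travel:
    - [0.2, -0.05, -0.8]
    - [0.2, -0.05, -1.5]
    - [0, 0, -1.5]
    - [0, 0, -1.3]
    - [0, 0, -0.9]
    - [0, 0, -0.4]
    - [0, 0, 0]
  rotation:
    - [0, 0, -0.01]
    - [0, 0, -0.01]
    - [0, 0, 0]
    - [0, 0, 0]
    - [0, 0, 0]
    - [0, 0, 0]
    - [0, 0, 0]
  claw: [6, 6, 6, 6, 6, 6, 6]

```text
time_s: 11.85
position: [0.5627, -0.0347, 0.1245]
tool_rot: [[-0.012, 0.27, 0.963], [0.003, 0.963, -0.27], [-1.0, -0.001, -0.012]]
ft_force: [0.5, 0.3, 0.3]
grip_width: 0.06
```

>>> play_rows:
  travel:
    - [0.2, -0.1, 0.4]
    - [0, 0, 0]
    - [0, 0, 0]
    - [0, 0, 0]
    - [0, 0, 0]
    - [0, 0, 0]
    - [0, 0, 0]
    - [0, 0, 0]
  rotation:
    - [0, -0.012, 0.01]
    - [0, 0, 0]
    - [0, 0, 0]
    - [0, 0, 0]
    - [0, 0, 0]
    - [0, 0, 0]
    - [0, 0, 0]
    - [0, 0, 0]
  claw: [6, 4, 2.5, 1, 1, 1, 1, 1]
  squeeze: 60

```text
time_s: 12.52
position: [0.566, -0.0349, 0.1309]
tool_rot: [[0.005, 0.26, 0.966], [0.003, 0.966, -0.26], [-1.0, 0.005, 0.004]]
ft_force: [1.1, 1.5, -1.5]
grip_width: 0.0131
```

>>> play_rows:
  travel:
    - [0, 0, 0]
    - [0, 0, 0]
    - [0, 0, 0]
    - [0, 0, 0]
    - [0, 0, 0]
    - [0, 0, 0]
  rotation:
    - [0, 0, -0.03]
    - [0, 0, -0.06]
    - [0, 0, -0.06]
    - [0, 0, -0.06]
    - [0, 0, -0.06]
    - [0, 0, -0.06]
  claw: [1, 1, 1, 1, 1, 1]

```text
time_s: 13.02
position: [0.5658, -0.0353, 0.131]
tool_rot: [[0.005, 0.568, 0.823], [0.0, 0.823, -0.569], [-1.0, 0.003, 0.004]]
ft_force: [-0.0, -0.0, -1.3]
grip_width: 0.0131
```

>>> play_rows:
  travel:
    - [0, 0, 0]
    - [0, 0, 0]
    - [0, 0, 0]
    - [0, 0, 0]
    - [0, 0, 0]
    - [0, 0, 0]
    - [0, 0, 0]
    - [0, 0, 0]
    - [0, 0, 0]
    - [0, 0, 0]
    - [0, 0, 0]
    - [0, 0, 0]
  rotation:
    - [0, 0, -0.08]
    - [0, 0, -0.08]
    - [0, 0, -0.08]
    - [0, 0, -0.08]
    - [0, 0, -0.08]
    - [0, 0, -0.08]
    - [0, 0, -0.08]
    - [0, 0, -0.08]
    - [0, 0, -0.08]
    - [0, 0, -0.08]
    - [0, 0, -0.08]
    - [0, 0, -0.08]
  claw: [1, 1, 1, 1, 1, 1, 1, 1, 1, 1, 1, 1]

```text
time_s: 14.02
position: [0.5644, -0.036, 0.131]
tool_rot: [[-0.001, 0.999, -0.041], [-0.003, -0.041, -0.999], [-1.0, -0.001, 0.003]]
ft_force: [-0.1, 0.1, -0.9]
grip_width: 0.0128
```

Now at yaw −2.3°; target ≈ −75.3°.

>>> play_rows:
  travel:
    - [0, 0, 0]
    - [0, 0, 0]
    - [0, 0, 0]
    - [0, 0, 0]
    - [0, 0, 0]
    - [0, 0, 0]
    - [0, 0, 0]
    - [0, 0, 0]
    - [0, 0, 0]
    - [0, 0, 0]
    - [0, 0, 0]
    - [0, 0, 0]
  rotation:
    - [0, 0, -0.08]
    - [0, 0, -0.08]
    - [0, 0, -0.08]
    - [0, 0, -0.08]
    - [0, 0, -0.08]
    - [0, 0, -0.08]
    - [0, 0, -0.08]
    - [0, 0, -0.08]
    - [0, 0, -0.08]
    - [0, 0, -0.08]
    - [0, 0, -0.08]
    - [0, 0, -0.08]
  claw: [1, 1, 1, 1, 1, 1, 1, 1, 1, 1, 1, 1]

```text
time_s: 15.02
position: [0.5631, -0.0352, 0.1309]
tool_rot: [[-0.005, 0.498, -0.867], [0.001, -0.867, -0.498], [-1.0, -0.004, 0.003]]
ft_force: [0.6, 1.6, -2.3]
grip_width: 0.0128
```

>>> play_rows:
  travel:
    - [0, 0, 0]
    - [0, 0, 0]
    - [0, 0, 0]
    - [0, 0, 0]
    - [0, 0, 0]
    - [0, 0, 0]
  rotation:
    - [0, 0, -0.06]
    - [0, 0, -0.06]
    - [0, 0, -0.05]
    - [0, 0, -0.03]
    - [0, 0, 0]
    - [0, 0, 0]
  claw: [1, 1, 1, 1, 1, 1]

```text
time_s: 15.52
position: [0.563, -0.0349, 0.1309]
tool_rot: [[-0.004, 0.303, -0.953], [0.003, -0.953, -0.303], [-1.0, -0.004, 0.003]]
ft_force: [0.2, -0.0, -2.7]
grip_width: 0.0132
```

Run:
```python
from h import *
s=env.observe();print(s['position'],s['tool_rot'].round(3).tolist(),s['q'].round(1))
for n in('wrist','side','scene'):
    c=cam(n);np.save(f'c7{n}.npy',c,allow_pickle=True)
    im=np.ascontiguousarray(env.get_image(n)[:,:,::-1]);cv2.imwrite(f"pics/{n}7.png",im)
    if n!='wrist':
        u,v=map(int,proj(c,[.5,-.05,.05]));cv2.imwrite(f"pics/{n}7z.png",cv2.resize(im[v-60:v+60,u-60:u+60],None,fx=5,fy=5,interpolation=cv2.INTER_CUBIC))
```

```text
[ 0.56303047 -0.03492928  0.13093683] [[-0.004, 0.303, -0.953], [0.003, -0.953, -0.303], [-1.0, -0.004, 0.003]] [-15.6  28.5  80.9   0.1  70.9  56.7]
```

View pics/wrist7.png

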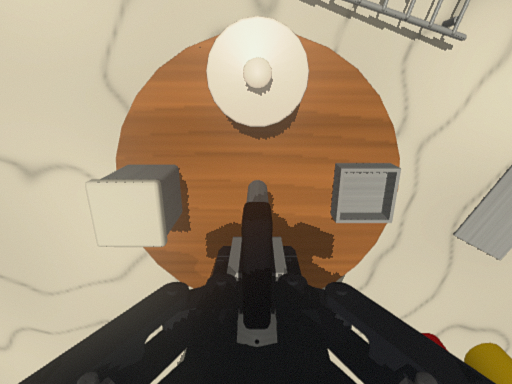

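View pics/side7z.png

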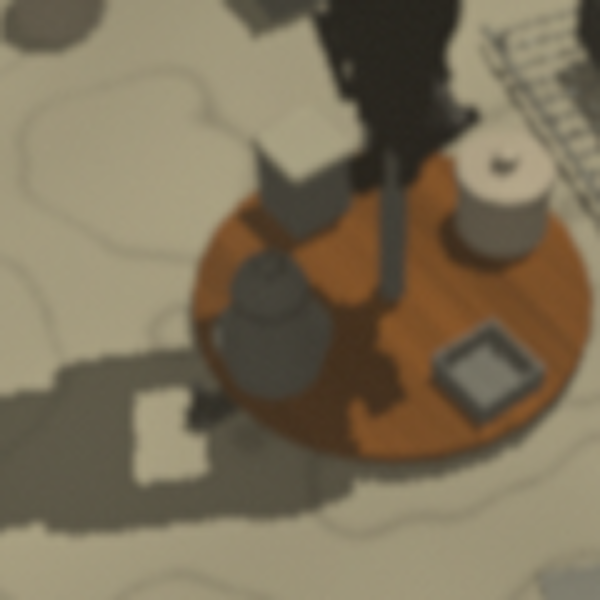

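View pics/scene7z.png

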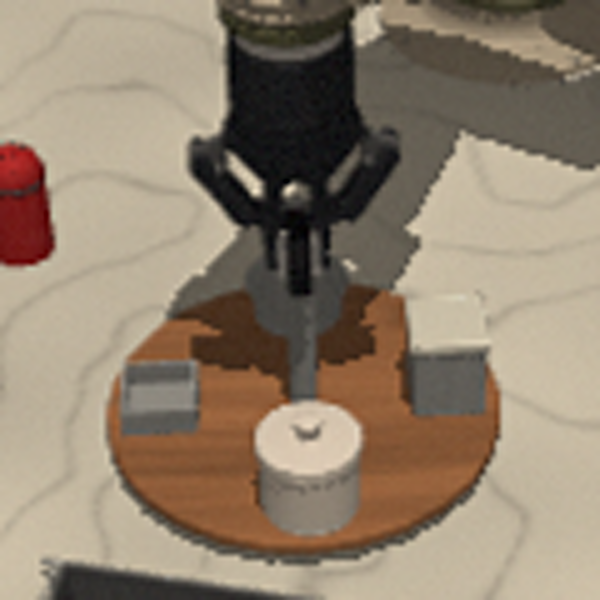

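Run:
```python
from h import *
from scipy.optimize import least_squares
im=cv2.imread('pics/wrist7.png');c=np.load('c7wrist.npy',allow_pickle=True).item()
h=cv2.cvtColor(im,cv2.COLOR_BGR2HSV)
# pot lid: bright low sat
m=((h[...,1]<60)&(h[...,2]>150)).astype(np.uint8);m2=np.zeros_like(m);m2[10:135,200:315]=m[10:135,200:315]
hh=m2[40:120]
# upper part touches background: use contour points bordering orange + fit circle at z=.094 r=.033
cs,_=cv2.findContours(m2,cv2.RETR_EXTERNAL,cv2.CHAIN_APPROX_NONE);C=max(cs,key=cv2.contourArea)[:,0]
P=np.array([plane(c,u+.5,v+.5,.090)[:2] for u,v in C])
q=least_squares(lambda q:np.hypot(*(P-q[:2]).T)-q[2],[*plane(c,257.5,71,.09)[:2],.033],loss='cauchy',f_scale=.0006)
print('pot',q.x,np.percentile(abs(q.fun),[50,90]))
for z in(.094,.1):
  print('knob',plane(c,258,72,z))
m=cv2.inRange(h,(3,100,30),(20,255,255));m[300:]=0
k,l,st,ce=cv2.connectedComponentsWithStats(m);i=1+np.argmax(st[1:,4])
cs,_=cv2.findContours((l==i).astype(np.uint8),cv2.RETR_EXTERNAL,cv2.CHAIN_APPROX_NONE);C=max(cs,key=cv2.contourArea)[:,0]
P=np.array([plane(c,u+.5,v+.5,.022)[:2] for u,v in C]);q0=[.565,-.036];P=P[abs(np.hypot(*(P-q0).T)-.132)<.005]
a=least_squares(lambda q:np.hypot(*(P-q[:2]).T)-.132,q0,loss='cauchy',f_scale=.0007)
print('axis',a.x,np.percentile(abs(a.fun),[50,90]))
for ax in(a.x,[.5648,-.0360]):
  d=q.x[:2]-ax;print(np.hypot(*d),np.degrees(np.arctan2(d[1],d[0])))
# canister lid & tray centre directions: lid corners px
L=np.array([plane(c,u,v,.086)[:2] for u,v in((88,182),(163,182),(165,246),(97,246))]);T=np.array([plane(c,u,v,.03)[:2] for u,v in((336,164),(399,165),(395,223),(333,221))])
print('lid',L.mean(0),'tray',T.mean(0))
d=L.mean(0)-T.mean(0);print(np.degrees(np.arctan2(d[1],d[0])))
# side & scene: shaker hole ring centre
for n in('side','scene'):
  s=np.load(f'c7{n}.npy',allow_pickle=True).item();u,v=map(int,proj(s,[.5,-.05,.05]));print(n,'orig',u-60,v-60,'axis',proj(s,[.5648,-.036,.022]))
```

```text
pot [ 0.65600746 -0.00629255  0.03140192] [0.0017249 0.0095098]
knob [ 0.65544901 -0.00670788  0.094     ]
knob [ 0.65504223 -0.00683392  0.1       ]
axis [ 0.56217513 -0.03593608] [0.0010238  0.00427666]
0.09840347796598276 17.532375975584987
0.09592357763561156 18.041098494343977
lid [0.53743479 0.05333499] tray [ 0.59205835 -0.12944044]
106.63909768826153
side orig 193 163 axis (np.float64(271.0644488615643), np.float64(220.21737320166028))
scene orig 187 140 axis (np.float64(247.06367379864372), np.float64(219.62380852916863))
```

>>> play_rows:
  travel:
    - [0, 0, 0]
    - [0, 0, 0]
    - [0, 0, 0]
    - [0, 0, 0]
  rotation:
    - [0, 0, -0.03]
    - [0, 0, -0.013]
    - [0, 0, 0]
    - [0, 0, 0]
  claw: [1, 1, 1, 1]

```text
time_s: 16.0
position: [0.563, -0.0349, 0.1309]
tool_rot: [[-0.004, 0.263, -0.965], [0.003, -0.965, -0.263], [-1.0, -0.004, 0.003]]
ft_force: [0.1, 0.6, -2.5]
grip_width: 0.0133
```

Run:
```python
from h import *
s=env.observe();R=s['tool_rot'];print(s['position'],np.degrees(np.arctan2(R[1,1],R[0,1])),s['ft_force'],s['qvel'].round(2))
for n in('wrist','side','scene'):
    c=cam(n);np.save(f'c8{n}.npy',c,allow_pickle=True)
    im=np.ascontiguousarray(env.get_image(n)[:,:,::-1]);cv2.imwrite(f"pics/{n}8.png",im)
    if n=='side':
        u,v=map(int,proj(c,[.47,-.06,.05]));print(u-40,v-40);cv2.imwrite(f"pics/{n}8z.png",cv2.resize(im[v-40:v+40,u-40:u+40],None,fx=7,fy=7,interpolation=cv2.INTER_CUBIC))
        for p in([.5648,-.036,.022],[.42,-.0748,.034],[.42,-.0748,.01]): print(proj(c,p))
```

```text
[ 0.56299646 -0.03486991  0.13091869] -74.73432994332217 [ 0.09706047  0.57039122 -2.4674643 ] [-0.05 -0.08  0.04  0.   -0.03  0.03]
205 188
(np.float64(271.0644488615643), np.float64(220.21737320166028))
(np.float64(231.89273589552027), np.float64(239.3150272033385))
(np.float64(232.41507494521198), np.float64(243.96582876263827))
```

View pics/side8z.png

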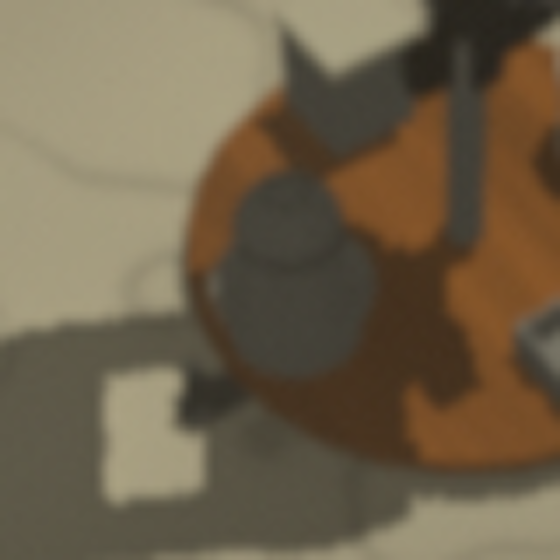

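View pics/wrist8.png

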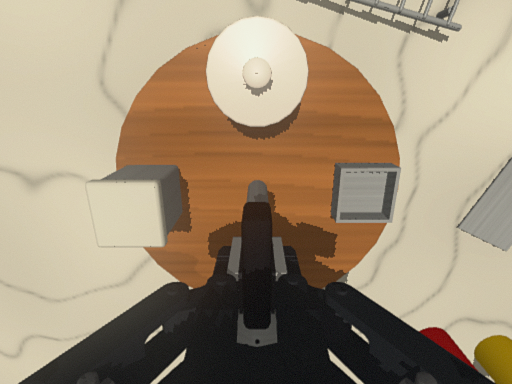

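Run:
```python
from h import *
c=np.load('c8side.npy',allow_pickle=True).item();im=cv2.imread('pics/side8.png')
x0,y0=222,205
z=cv2.resize(im[y0:y0+45,x0:x0+45],None,fx=13,fy=13,interpolation=cv2.INTER_CUBIC)
z=cv2.convertScaleAbs(z,alpha=1.8,beta=0)
def P(p): u,v=proj(c,p);return (int((u+.0-x0)*13),int((v-y0)*13))
a=np.array([.5648,-.036])
def at(r,th,z_):t=np.radians(th);return [a[0]+r*np.cos(t),a[1]+r*np.sin(t),z_]
for th,col in((-164.9,(0,0,255)),(-163.4,(255,0,0)),(-166.4,(0,255,0))):
    cv2.line(z,P(at(.15,th,0.002)),P(at(.15,th,.034)),col,1)
# cup rim circle predicted for cup at -164.9
cc=at(.095,-164.9,.052)
pts=[P([cc[0]+.0375*np.cos(t),cc[1]+.0375*np.sin(t),.052]) for t in np.linspace(0,6.28,60)]
cv2.polylines(z,[np.array(pts)],True,(0,0,255),1)
t=at(.095,-164.9,.114);cv2.circle(z,P(t),4,(0,255,255),1)
cv2.imwrite('pics/s8zz.png',z)
```

```text
(no output)
```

View pics/s8zz.png

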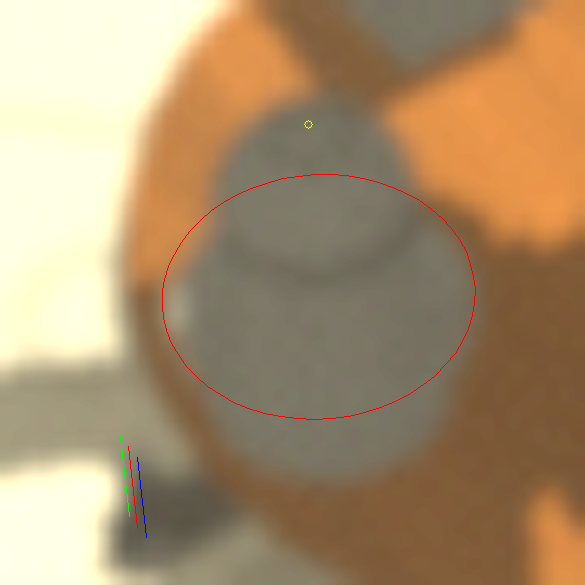

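Run:
```python
from h import *
c=np.load('c8side.npy',allow_pickle=True).item();im=cv2.imread('pics/side8.png')
x0,y0,k=215,180,6
z=cv2.resize(im[y0:y0+90,x0:x0+110],None,fx=k,fy=k,interpolation=cv2.INTER_CUBIC)
z=cv2.convertScaleAbs(z,alpha=1.6,beta=0)
def P(p): u,v=proj(c,p);return (int((u+.5-x0)*k),int((v+.5-y0)*k))
a=np.array([.5648,-.036])
pts=[P([a[0]+.132*np.cos(t),a[1]+.132*np.sin(t),.022]) for t in np.linspace(0,6.28,90)]
cv2.polylines(z,[np.array(pts)],True,(0,0,255),1)
def at(r,th):t=np.radians(th);return a+r*np.array([np.cos(t),np.sin(t)])
t=np.radians(-164.9);ex=np.array([np.cos(t),np.sin(t)]);ey=np.array([-ex[1],ex[0]])
for zz in(0,.034):
    q=[P([*(a+ex*(.15+i)+ey*j),zz]) for i,j in((-.005,-.004),(.005,-.004),(.005,.004),(-.005,.004))]
    cv2.polylines(z,[np.array(q)],True,(255,0,0),1)
cv2.imwrite('pics/s8p.png',z)
```

```text
(no output)
```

View pics/s8p.png

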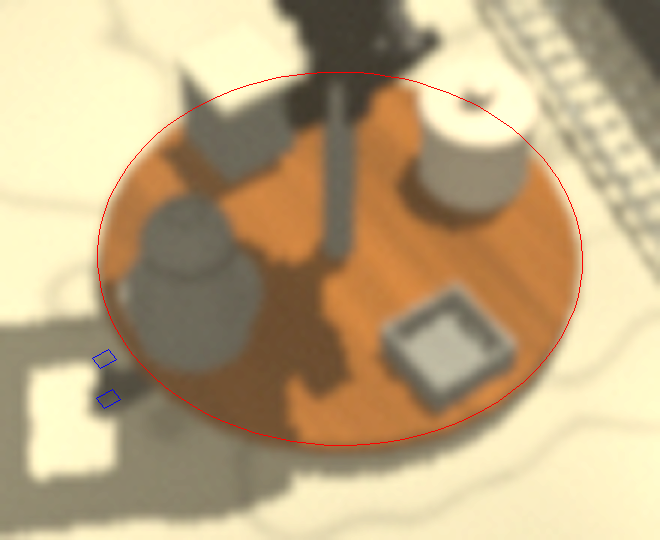

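Run:
```python
from h import *
c=np.load('c8side.npy',allow_pickle=True).item()
a=np.array([.5648,-.036]);V=[]
for f in('side0','side8'):
    im=cv2.imread(f'pics/{f}.png');x0,y0,k=218,225,16
    z=cv2.resize(im[y0:y0+35,x0:x0+24],None,fx=k,fy=k,interpolation=cv2.INTER_CUBIC)
    z=cv2.convertScaleAbs(z,alpha=3,beta=-70)
    def P(p): u,v=proj(c,p);return (int((u+.5-x0)*k),int((v+.5-y0)*k))
    t=np.radians(-164.9);ex=np.array([np.cos(t),np.sin(t)]);ey=np.array([-ex[1],ex[0]])
    for zz in(0,.034):
        q=[P([*(a+ex*(.15+i)+ey*j),zz]) for i,j in((-.005,-.004),(.005,-.004),(.005,.004),(-.005,.004))]
        cv2.polylines(z,[np.array(q)],True,(255,0,0),1)
    V.append(z)
cv2.imwrite('pics/s8q.png',np.hstack(V))
```

```text
(no output)
```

View pics/s8q.png

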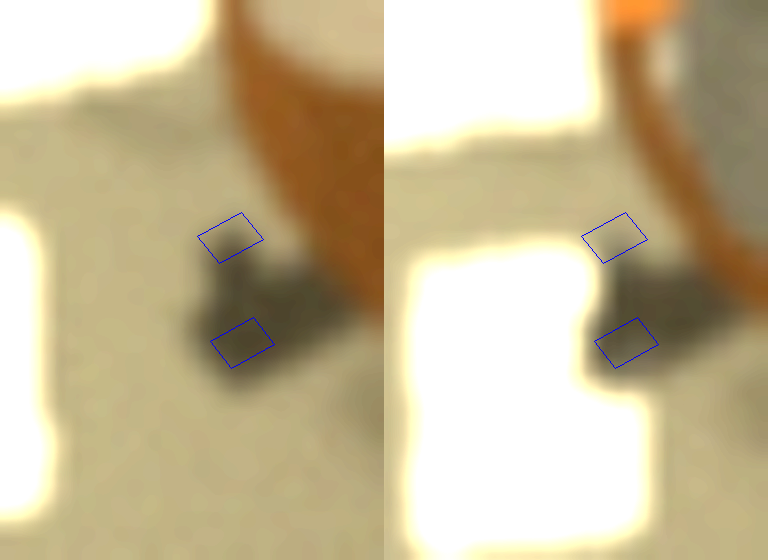

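Run:
```python
from rig import env
s=env.observe();print(s['time_s'],s['grip_width'],abs(s['qvel']).max());print(env.close_job())
```

```text
16.15 0.012889758766759784 0.09309946777343511
the job is handed in; nothing more can be done
None
```

The shaker is in the round cup and turned to the pointer. I handed the job in at 16.15 s, with the gripper still closed on the bar (12.9 mm opening) and the arm almost still.

- **Placing:** I gripped the grey steel shaker and lowered it until it stopped on the cup floor, at about the height I expected. I then let go; the pictures afterwards showed it upright in the cup.
- **Turning:** I gripped the bar and turned the caddy about 150° clockwise. The last wrist force reading was about 2.5 N.
- **Final angle:** the cup direction worked out from the gripped bar was −164.7°. The pointer averaged −164.9°, with single estimates from −164.3° to −165.4°. The side view agreed on the pointer's position to about a pixel.

**Disagreements:** before a final 2.4° trim, the white pot gave a cup direction of −162.3°, and the canister and tray gave −163.4°. I did not repeat that check after the trim, so the final alignment is good to roughly 1°. The estimates of the turning axis also differed by up to 4 mm along x, depending on which side the camera looked from, and I used a value in between.

I did not take a separate check of the bystanders. The moves kept clear of them, and nothing looked disturbed in the pictures that showed them.

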